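# Lid on the tablet tub and clamp down

## Task

The dishwasher-tablet tub has been filled: close it up. Take only the top lid from the stack of wooden lids, lay it on the tub right way up so that its plug drops into the opening and it sits flat on the rim, then swing the tub's steel clamp over and down until its foot rests on the lid. Leave the other two lids stacked where they are and do not disturb the saucer, spoon, filter cylinder or vacuum.

Things in the scene. Friction and masses are not known exactly. Their poses are not given: they have to be found in the camera images.
- tub: White open rectangular tub fixed to the worktop, holding white tablets (up to z 37 mm). Outside 164 (x) by 68 (y) by 60 high, walls 7, opening 150 by 54. Origin: centre of its underside; z up, x along its length towards the end with the clamp's steel bracket (x 82 to 108, 46 wide, ears up to z 100). With the lid home, the lid's origin is at z 54 and its top at z 74 mm.
- clamp_hinge (a point): Hinge axis of the clamp, in the tub's frame at x 98, y 0, z 88 mm; the axis is along the tub's y. Turns with the tub, not with the clamp.
- clamp_tip (a point): Middle of the free end of the clamp's flat straight steel bar, 132 mm from the hinge axis. Bar 28 wide, 8 thick; a black rubber foot of 26 mm diameter, 85 mm from the hinge on the lid side, reaches 14 mm from the bar's middle plane. x axis: along the bar back to the hinge; z: away from the foot (up when closed).
- clamp (a joint): Clamp angle in rad: 0 with the bar level above the tub and its foot on the lid's top, about 1.57 upright, more when it leans outward away from the tub (start 1.65 to 2.0). Stiff hinge: it stays where it is left and needs about 2 N at the tip; pushing from its outer side closes it.
- lid_top: The top one of a stack of three equal wooden lids: a flat rectangular flange 162 (x) by 64 (y) by 14 thick over a centred plug 140 (x) by 45 (y) by 6 deep; overall 20 mm high. Origin: centre of the plug's underside, z up through the lid; the flange's top is 20 mm above the origin. Mass about 0.11 kg.
- lid_middle: The middle lid of the stack, a flat flange 162 (x) by 64 (y) by 14 thick over a centred plug 140 (x) by 45 (y) by 6 deep; overall 20 mm high. Origin: centre of the plug's underside, z up through the lid; the flange's top is 20 mm above the origin. Mass about 0.11 kg.
- lid_bottom: The lowest lid of the stack, lying on the worktop, a flat flange 162 (x) by 64 (y) by 14 thick over a centred plug 140 (x) by 45 (y) by 6 deep; overall 20 mm high. Origin: centre of the plug's underside, z up through the lid; the flange's top is 20 mm above the origin. Mass about 0.11 kg.
- saucer: White porcelain saucer, 144 mm across, 20 high; origin at the centre of its underside. Bystander.
- spoon: Steel tablespoon, 190 mm long, lying along its x axis, about 20 mm high; origin under its middle. Bystander.
- filter: Grey plastic filter cylinder in a black base ring, 96 mm across at the foot, 72 above, 109 high; origin at the centre of its underside. Bystander.
- vacuum: Grey handheld crumb vacuum lying on the worktop, about 300 (x) by 85 by 133 high with the handle; origin under its motor body, nozzle towards its -x. Bystander.
Things that resemble listed ones, but are neither listed nor needed, are in the scene too. What is shaped like the lid_top but green is not meant.

How it is judged (in metres and radians):
On the way, in this order (a step that is already met when the one before it is completed fails the run):
1. the top lid sits flat on the tub's rim, its plug in the opening, while the clamp is still open (x of lid_top in the frame of tub between -0.009 and 0.009 m and y of lid_top in the frame of tub between -0.009 and 0.009 m and z of lid_top in the frame of tub between 0.05 and 0.0575 m and angle between lid_top's own z axis and vertical below 0.05 rad and value of joint clamp above 0.3 rad), for 0.2 s.
2. the clamp is swung down on the lid (x of lid_top in the frame of tub between -0.009 and 0.009 m and y of lid_top in the frame of tub between -0.009 and 0.009 m and z of lid_top in the frame of tub between 0.05 and 0.0575 m and angle between lid_top's own z axis and vertical below 0.05 rad and value of joint clamp below 0.05 rad), for 0.2 s.
At the end, for the whole second after the job is handed in: The top lid is home on the tub: right way up, within 9 mm of centred, its origin 50 to 57.5 mm above the tub's underside (home is 54), tilted less than 0.05 rad, at rest; the clamp is down on it (joint below 0.05 rad); the middle and bottom lids are within 30 mm of where they began (all of step 2 and distance of each of lid_middle, lid_bottom from where it was at the start of the episode below 0.03 m and linear speed of lid_top below 0.02 m/s); the robot touches nothing.
It fails at once if more than one lid is lifted from the stack (height (world z) of lid_middle above 0.045 m or height (world z) of lid_bottom above 0.025 m).
It fails at once if the saucer is moved by more than 30 mm (distance of saucer from where it was at the start of the episode above 0.03 m).
It fails at once if the tablespoon is moved by more than 30 mm (distance of spoon from where it was at the start of the episode above 0.03 m).
It fails at once if the filter cylinder is moved by more than 30 mm (distance of filter from where it was at the start of the episode above 0.03 m).
It fails at once if the crumb vacuum is moved by more than 30 mm (distance of vacuum from where it was at the start of the episode above 0.03 m).
It also fails if it takes over 59 s, if anything falls off the work surface, if the arm or the gripper's body presses on something with over 40 N, if the wrist force passes 120 N, or if a joint passes its speed limit or range.

## Robot

A 6-joint arm with a two-finger parallel gripper is mounted at the origin on the work surface. World frame = base frame: x ahead of the robot, y to its left, z up, the work surface at z = 0. Lengths are in mm, angles in rad, forces in N, time in s.
With the tool pointing down it reaches from about 275 to 1000 mm from the base axis. Payload 8.4 kg.
Tool frame: the origin (TCP) lies midway between the tips of the shut fingers; the grasp point (between the pads) lies grip_depth behind it (grip_depth is the distance from the TCP to the grasp point, in mm); z points along the fingers, y is the line along which they close (so a half turn about z gives the same grasp; the last joint's range is limited). The gripper opens to 85 mm and grips with 20 to 120 N. Pads are 22 mm wide; open, the fingers measure 114 mm over their backs; the gripper's body (76 mm by 85 mm) begins 54 mm behind the grasp point. The pads swing forward as they close: fully open they stand 13 mm farther back than shut.
Start: joints at [-1.131, 0.353, 1.633, -0, 1.155, -0.002], TCP at [267.228, -564.993, 231.281] pointing down, gripper open.
Joint ranges: [-2.63, 2.63], [-0.92, 2.1], [0.06, 2.66], [-1.3, 4.44], [0, 2.69], [-3.02, 3.02]. Speed limits (rad/s): [2.22, 2.22, 2.79, 3.14, 3.14, 3.14].

## Interface

Orientations are given as [roll, pitch, yaw] about the fixed x, y, z axes, in that order (R = Rz(yaw) Ry(pitch) Rx(roll)).
In Python, from rig import * gives the robot as it stands.
- The arm moves only by the shell command python3 -m creep 'ROWS' [FORCE]. ROWS is JSON, a list of rows, each an object of numbers: "x", "y", "z": the shift along the tool's x, y, z in mm; "rx", "ry", "rz": the turn, a rotation vector about the tool's x, y, z in rad; "hand": the finger opening in mm, from 0 to 85.4. A call has 1 to 20 rows; each row shifts and turns the commanded pose from where the row before left it, along the tool's axes as they then stand; what a row does not reach is not made up. A row lasts 1/8 s, in which the tool goes at most 62.5 mm and 10.7 degrees, less where a joint would pass 70% of its speed; a pose out of reach is approached as far as the arm can. A call with a gripper value outside its range is refused whole. The fingers move at their own pace and stop on an object; FORCE is the grip in N (left out, the last holds). Time passes only in rows, so rows that do not move let the fingers close. It gives the time, the measured TCP pose, the force, the opening and the grip force at its end, in the units of the state.
- sense(): the state, without advancing time (a new reading comes with each control period).
- grab_frame(name): name is "scene" or "top" or "wrist"; returns the picture (400x640x3 uint8, red, green, blue); there is no depth.
- get_calibration(name): a dict with "K" (3x3 intrinsics, pixels), "k1" (the pictures are not rectified: a ray, as slopes to the right and down, at radius r is drawn at 1 + k1 r^2 times it, then the intrinsics apply), "R" (3x3) and "t" (3): a world point X has camera coordinates R X + t. Camera axes: x right, y down, z forward; pixel columns grow to the right and rows downward; lengths in mm; the calibration is good to about 2 mm. A picture is of the moment at which its call begins: read the wrist's pose just before it. get_calibration takes no time and is no camera call; for the wrist camera it gives the pose at the moment of the call.
- sign_off(): hands the job in; it is judged then, once.
The state is a dict: "clock": time; "qpos": joint angles; "qvel": joint speeds; "joint_efforts": joint torques, N m; "eef_pos": TCP position; "tcp_rot": TCP orientation; "contact_force": force on the tool from outside, world axes, zero at the start; "wrist_torque": the same for the moment, N m; "opening": opening from 0.0 (shut) to 1.0 (fully open); "grasp_force": force on a finger pad.
Only numpy, scipy, OpenCV 4.12 (cv2) and the standard library are available. Lean on these libraries where they do the work, as an engineer would, in place of code of your own. Each camera call takes 0.05 s, during which the arm holds its last target. There are 200 camera calls.

## Working session

There is one attempt and no reset: what is moved stays moved. The work goes in short steps, Python scripts to look and compute and a shell command to move; the robot and the scene stay as the last step left them, time stands still between calls to the robot, and variables do not carry over. Pictures are saved under pics/ and viewed, at most 10 in all, crops included, and the job is handed in when it is done.

```bash
mkdir -p pics; ls; python3 - <<'E'
from rig import *
import cv2,numpy as np
s=sense();print(s)
for n in ["scene","top"]:
    im=grab_frame(n);cv2.imwrite(f"pics/{n}0.png",im[:,:,::-1]);c=get_calibration(n);print(n,{k:np.round(v,3).tolist() for k,v in c.items()})
E
```

```text
pics
{'clock': 0.0, 'qpos': array([-1.13138813e+00,  3.53659138e-01,  1.63412524e+00,  9.76216835e-06,
        1.15518311e+00, -2.40559431e-03]), 'qvel': array([ 0.00027555, -0.00106052, -0.00059747, -0.00109617,  0.00083341,
        0.00206351]), 'joint_efforts': array([-9.62427803e-04, -6.05258346e+01, -3.42067909e+01, -1.21336452e-04,
        9.48950270e-03, -3.81835406e-06]), 'eef_pos': array([ 267.03882931, -564.56465392,  230.558615  ]), 'tcp_rot': array([-3.14021784e+00, -1.22329401e-05,  4.41809832e-01]), 'contact_force': array([ 0.4177076 , -0.5368668 , -0.35259333]), 'wrist_torque': array([0.03685322, 0.00436399, 0.03314893]), 'grasp_force': 0.0, 'opening': 0.9961881539093489}
scene {'K': [[487.828, 0.0, 318.119], [0.0, 487.828, 204.845], [0.0, 0.0, 1.0]], 'k1': -0.117, 'R': [[0.282, 0.959, -0.024], [0.487, -0.165, -0.858], [-0.827, 0.23, -0.513]], 't': [-180.338, -208.753, 1861.339]}
top {'K': [[458.572, 0.0, 322.729], [0.0, 458.572, 208.376], [0.0, 0.0, 1.0]], 'k1': 0.045, 'R': [[0.008, -1.0, -0.015], [-0.997, -0.007, -0.078], [0.077, 0.015, -0.997]], 't': [0.193, 592.846, 1565.34]}
```

View pics/top0.png

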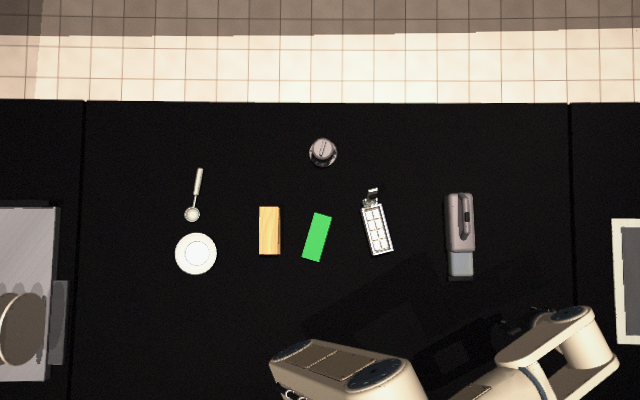

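View pics/scene0.png

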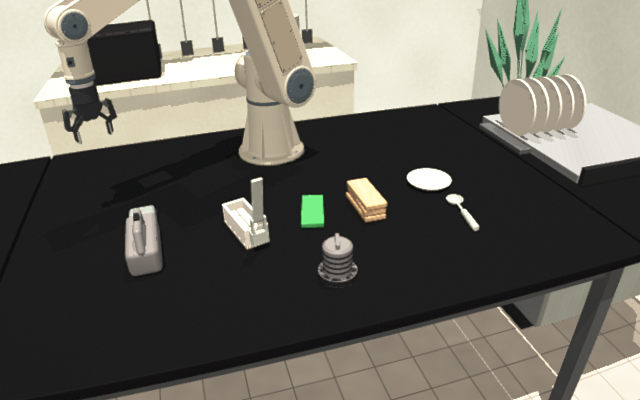

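The top view shows the wooden stack at (270,231), the green look-alike at (317,237), and the tub at (377,229) with its clamp at the far end (372,195). The filter is at (323,152), the vacuum at (460,235), the saucer at (196,254) and the spoon at (196,195). The scene view shows the stack at (366,200), the green lid at (312,211) and the tub at (246,222).

Two things could be taken for the top lid: the wooden stack at (270,231) and the green lid at (317,237). I choose the wooden stack.

```bash
cat >h.py <<'E'
import numpy as np,cv2
def ray(c,px):
    K,k=np.array(c["K"]),c["k1"]
    p=cv2.undistortPoints(np.array(px,float).reshape(-1,1,2),K,np.array([k,0,0,0.])).reshape(-1,2)
    R,t=np.array(c["R"]),np.array(c["t"])
    return -R.T@t,np.c_[p,np.ones(len(p))]@R
def onz(c,px,z):
    o,d=ray(c,px);return o+d*((z-o[2])/d[:,2])[:,None]
def rect(m,c,z):
    cn=max(cv2.findContours(m.astype(np.uint8),cv2.RETR_EXTERNAL,cv2.CHAIN_APPROX_NONE)[0],key=cv2.contourArea)
    w=onz(c,cn.reshape(-1,2),z)[:,:2].astype(np.float32)
    r=cv2.minAreaRect(w);b=cv2.boxPoints(r)
    e=max((b[1]-b[0],b[2]-b[1]),key=np.linalg.norm);a=np.arctan2(e[1],e[0])
    if np.cos(a)<0:a+=np.pi
    return np.round(r[0],1),np.round(sorted(r[1]),1),round(float((a+np.pi)%(2*np.pi)-np.pi),3)
E
python3 - <<'E'
from rig import *
from h import *
c=get_calibration("top");im=cv2.imread("pics/top0.png");hsv=cv2.cvtColor(im,cv2.COLOR_BGR2HSV)
def reg(m,x0,x1,y0,y1):
    o=np.zeros_like(m);o[y0:y1,x0:x1]=m[y0:y1,x0:x1];return o
H,S,V=cv2.split(hsv)
print("stack",rect(reg((S>60)&(V>90),245,295,195,265),c,60))
print("green",rect(reg((S>60)&(V>60),296,340,200,270),c,20))
m=reg(V>70,355,405,203,262);print("tub",rect(m,c,60))
big=cv2.resize(im[180:265,245:405],None,fx=5,fy=5,interpolation=cv2.INTER_CUBIC);cv2.imwrite("pics/crop1.png",big)
E
```

```text
stack (array([515.9, 183.4]), array([ 70.6, 162.5]), 0.02)
green (array([495.4,  25.8]), array([ 65.9, 163.2]), -0.277)
tub (array([ 528.5, -175.8]), array([ 74.8, 178.2]), 0.254)
```

View pics/crop1.png

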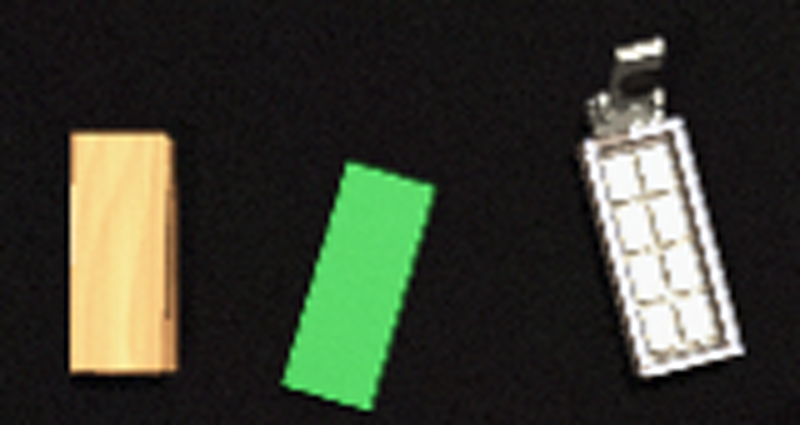

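The crop shows wood at (120,250), green at (360,285), and the tub at (665,245) with its clamp standing up at (640,60). The wooden stack is the right choice. The sizes agree with the description, with the visible sides widening the outlines a little. Next I go above the stack and take a closer look with the wrist camera.

```bash
python3 -m creep '[{"x":36,"y":-38,"z":-2},{"x":36,"y":-38,"z":-2},{"x":36,"y":-38,"z":-2},{"x":36,"y":-38,"z":-2},{"x":36,"y":-38,"z":-2},{"x":36,"y":-38,"z":-2},{"x":36,"y":-38,"z":-2},{"x":36,"y":-38,"z":-2},{"x":36,"y":-38,"z":-2},{"x":36,"y":-38,"z":-2},{"x":36,"y":-38,"z":-2},{"x":36,"y":-38,"z":-2},{"x":36,"y":-38,"z":-2},{"x":36,"y":-38,"z":-2},{"x":36,"y":-38,"z":-2},{"rz":0.141},{"rz":0.141},{"rz":0.14},{},{"hand":85}]'
python3 - <<'E'
from rig import *
from h import *
c=get_calibration("wrist");s=sense();print(s['eef_pos'],s['tcp_rot'],s['opening'],s['contact_force']);im=grab_frame("wrist");cv2.imwrite("pics/w1.png",im[:,:,::-1]);np.savez("pics/w1.npz",**c)
print({k:np.round(v,3).tolist() for k,v in c.items()})
E
```

```text
[ 267.02739899 -564.59585696  230.61767443] [-3.14030050e+00  8.92653690e-06  4.41769634e-01] 1.0033282926993168 [-0.61874726 -0.2387465  -0.49829093]
{'K': [[310.438, 0.0, 321.584], [0.0, 310.438, 201.471], [0.0, 0.0, 1.0]], 'k1': -0.036, 'R': [[0.428, -0.904, -0.002], [-0.865, -0.41, 0.289], [-0.262, -0.122, -0.957]], 't': [-623.272, -36.92, 379.143]}schema error: expected keys x, y, z, rx, ry, rz, hand
```

View pics/w1.png

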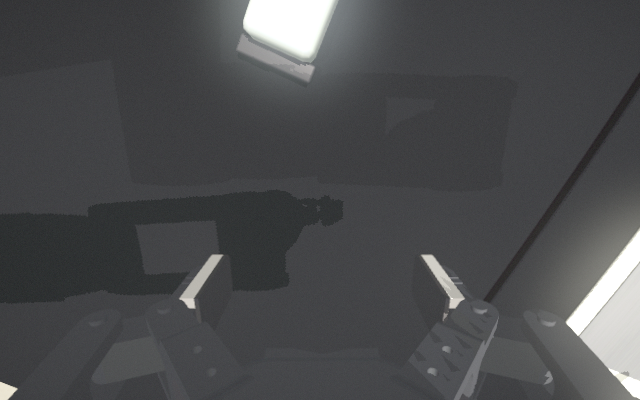

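This wrist picture was taken at the start pose, because the row format was refused and the arm did not move. It shows the fingers at (200,290) and (440,290), the vacuum nozzle at (285,40), and image up along tool +x. I will send full rows instead.

```bash
python3 -m creep '[{"x":36,"y":-38,"z":-2,"rx":0,"ry":0,"rz":0,"hand":85},{"x":36,"y":-38,"z":-2,"rx":0,"ry":0,"rz":0,"hand":85},{"x":36,"y":-38,"z":-2,"rx":0,"ry":0,"rz":0,"hand":85},{"x":36,"y":-38,"z":-2,"rx":0,"ry":0,"rz":0,"hand":85},{"x":36,"y":-38,"z":-2,"rx":0,"ry":0,"rz":0,"hand":85},{"x":36,"y":-38,"z":-2,"rx":0,"ry":0,"rz":0,"hand":85},{"x":36,"y":-38,"z":-2,"rx":0,"ry":0,"rz":0,"hand":85},{"x":36,"y":-38,"z":-2,"rx":0,"ry":0,"rz":0,"hand":85},{"x":36,"y":-38,"z":-2,"rx":0,"ry":0,"rz":0,"hand":85},{"x":36,"y":-38,"z":-2,"rx":0,"ry":0,"rz":0,"hand":85},{"x":36,"y":-38,"z":-2,"rx":0,"ry":0,"rz":0,"hand":85},{"x":36,"y":-38,"z":-2,"rx":0,"ry":0,"rz":0,"hand":85},{"x":36,"y":-38,"z":-2,"rx":0,"ry":0,"rz":0,"hand":85},{"x":34,"y":-38,"z":-2,"rx":0,"ry":0,"rz":0,"hand":85},{"x":34,"y":-38,"z":-2,"rx":0,"ry":0,"rz":0,"hand":85},{"x":0,"y":0,"z":0,"rx":0,"ry":0,"rz":0.141,"hand":85},{"x":0,"y":0,"z":0,"rx":0,"ry":0,"rz":0.141,"hand":85},{"x":0,"y":0,"z":0,"rx":0,"ry":0,"rz":0.14,"hand":85},{"x":-50,"y":0,"z":0,"rx":0,"ry":0,"rz":0,"hand":85},{"x":-50,"y":0,"z":0,"rx":0,"ry":0,"rz":0,"hand":85}]'
python3 - <<'E'
from rig import *
from h import *
c=get_calibration("wrist");s=sense();print(s['eef_pos'],s['tcp_rot'],s['opening'],s['contact_force'],s['qvel'].round(3));im=grab_frame("wrist");cv2.imwrite("pics/w2.png",im[:,:,::-1]);np.savez("pics/w2.npz",**c)
E
```

```text
clock: 2.65
eef_pos: [406.8, 177.3, 260.8]
tcp_rot: [3.141, 0.001, 0.019]
contact_force: [0.5, 0.6, 1.2]
opening: 0.995
grasp_force: 0.0
[406.78283773 177.2596045  260.76002028] [3.14130600e+00 9.77925516e-04 1.91791860e-02] 0.9949435517004881 [0.46320929 0.61701679 1.21886098] [ 0.316 -0.647  0.697  0.001 -0.06   0.306]
```

View pics/w2.png

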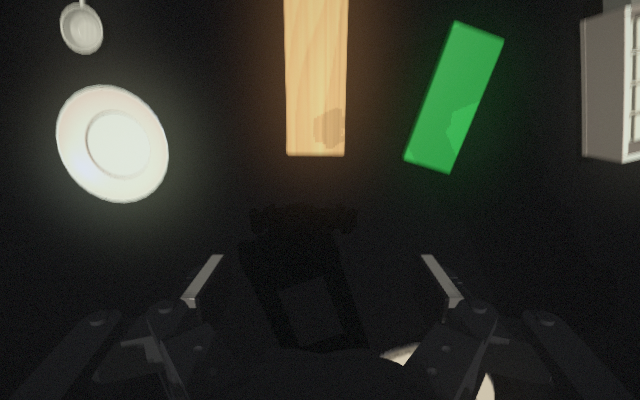

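The wrist view shows the wooden stack at (315,80) with its near end at row 156 and its far end cut off. The green lid is at (455,95), the saucer at (115,145), and part of the tub is at the right edge. I will back off, settle and measure.

```bash
python3 -m creep '[{"x":-30,"y":0,"z":-20,"rx":0,"ry":0,"rz":0,"hand":85},{"x":-30,"y":0,"z":-20,"rx":0,"ry":0,"rz":0,"hand":85},{"x":0,"y":0,"z":0,"rx":0,"ry":0,"rz":0,"hand":85},{"x":0,"y":0,"z":0,"rx":0,"ry":0,"rz":0,"hand":85},{"x":0,"y":0,"z":0,"rx":0,"ry":0,"rz":0,"hand":85}]'
python3 - <<'E'
from rig import *
from h import *
c=get_calibration("wrist");im=grab_frame("wrist")[:,:,::-1].copy();cv2.imwrite("pics/w3.png",im);np.savez("pics/w3.npz",**c)
s=sense();print(s['eef_pos'],s['tcp_rot'],s['qvel'].round(3))
hsv=cv2.cvtColor(im,cv2.COLOR_BGR2HSV);H,S,V=cv2.split(hsv)
m=(H<35)&(S>60)&(V>90);m[:, :240]=0;m[:,400:]=0;m[230:]=0
n,l,st,_=cv2.connectedComponentsWithStats(m.astype(np.uint8));print(st[1:][st[1:,4]>100])
print(rect(m,c,60))
for r in range(10,190,20):
    x=np.where(m[r])[0]
    if len(x): 
        w=onz(c,[[x[0]-.5,r],[x[-1]+.5,r]],60);print(r,x[0],x[-1],w.round(1)[:,:2].tolist(), round(w[0,1]-w[1,1],1))
x=315;col=V[:,x].astype(int);r=np.where(m[:,x])[0];print(r[0],r[-1],onz(c,[[x,r[0]-.5],[x,r[-1]+.5]],60).round(1))
print(im[r[-1]-8:r[-1]+4,x].tolist())
E
```

```text
clock: 3.32
eef_pos: [348.5, 176.2, 300.6]
tcp_rot: [3.141, 0.001, 0.019]
contact_force: [-0.4, 0.8, 0.8]
opening: 0.996
grasp_force: 0.0
[348.45768802 176.17193003 300.64322559] [3.14105156e+00 1.01581511e-03 1.93773201e-02] [-0.     0.001  0.    -0.001  0.004  0.   ]
[[ 287    0   59  102 5722]]
(array([483.3, 186.7]), array([ 64.2, 106.2]), 0.008)
10 287 344 [[525.6, 219.3], [526.8, 155.6]] 63.7
30 287 344 [[505.4, 219.5], [506.7, 154.8]] 64.6
50 288 343 [[484.8, 218.5], [486.0, 155.2]] 63.3
70 288 343 [[463.6, 218.7], [464.8, 154.4]] 64.3
90 288 342 [[441.7, 218.9], [442.9, 154.7]] 64.1
0 100 [[536.5 188.1  60. ]
 [430.5 186.6  60. ]]
[[140, 198, 220], [140, 199, 220], [140, 199, 220], [139, 199, 221], [132, 189, 220], [106, 157, 193], [81, 124, 155], [77, 117, 149], [58, 87, 113], [31, 47, 62], [26, 41, 55], [28, 45, 56]]
```

The stack's centre is about (515.5, 187) with yaw about 0.01, and both cameras agree. The width measures 64 mm at z 60, as it should. I move over it and set the fingers to 64 mm, to measure where the tips really are at that opening.

```bash
python3 -m creep '[{"x":42,"y":-2,"z":35,"rx":0,"ry":0,"rz":0.01,"hand":64},{"x":42,"y":-2,"z":35,"rx":0,"ry":0,"rz":0,"hand":64},{"x":42,"y":-2,"z":35,"rx":0,"ry":0,"rz":0,"hand":64},{"x":41,"y":-2,"z":35,"rx":0,"ry":0,"rz":0,"hand":64},{"x":0,"y":0,"z":0,"rx":0,"ry":0,"rz":0,"hand":64},{"x":0,"y":0,"z":0,"rx":0,"ry":0,"rz":0,"hand":64},{"x":0,"y":0,"z":0,"rx":0,"ry":0,"rz":0,"hand":64}]'
python3 - <<'E'
import rig
from rig import *
from h import *
print([n for n in dir(rig) if not n.startswith('_')], getattr(rig,'grip_depth',None))
c=get_calibration("wrist");s=sense();im=grab_frame("wrist")[:,:,::-1].copy();cv2.imwrite("pics/w4.png",im);np.savez("pics/w4.npz",**c,p=s['eef_pos'],r=s['tcp_rot'])
print(s['eef_pos'],s['tcp_rot'],s['opening'])
E
```

```text
clock: 4.25
eef_pos: [514.7, 186.5, 162.3]
tcp_rot: [-3.141, -0.001, 0.01]
contact_force: [-0.3, 0.2, 0.4]
opening: 0.75
grasp_force: 0.0
['MotionError', 'get_calibration', 'grab_frame', 'grip_depth', 'sense', 'sign_off'] 18.700000000000003
[514.69156026 186.45405561 162.32242366] [-3.14112021e+00 -1.09428013e-03  9.92855903e-03] 0.7495821637245458
```

View pics/w4.png

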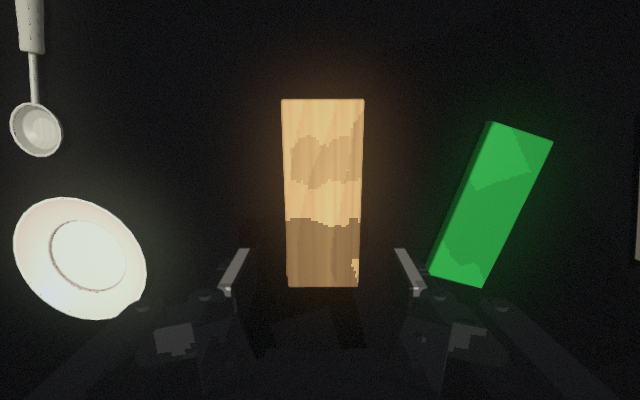

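The fingers are at 64 mm and the whole lid is in view, with corners (282,99), (364,99), (358,287) and (289,287). The inner finger-tip corners are at about (249,249) and (395,249).

```bash
python3 - <<'E'
from h import *
from scipy.spatial.transform import Rotation as Ro
c=dict(np.load("pics/w4.npz"));c["k1"]=float(c["k1"])
R=Ro.from_euler('xyz',c['r']).as_matrix();p=c['p']
for px in [(249,249),(395,249),(240,249),(404,249),(232,290),(412,290)]:
    o,d=ray(c,[px]);o=R.T@(o-p);d=R.T@d[0]
    y=-32 if px[0]<320 else 32
    if d[1]*y<0:y=-y
    print(px,(o+d*(y-o[1])/d[1]).round(1))
print("cam in tool",o.round(1))
im=cv2.imread("pics/w4.png");H,S,V=cv2.split(cv2.cvtColor(im,cv2.COLOR_BGR2HSV))
m=(H<30)&(S>60)&(V>60);m[:,:260]=0;m[:,390:]=0;m[300:]=0
print("lid",rect(m,c,60))
for z in(40,60,80): print(z,onz(c,[(281.5,99),(364.5,99),(358.5,287.5),(288.5,287.5)],z).round(1)[:,:2].tolist())
E
```

```text
(249, 249) [ 16.6 -32.  -22. ]
(395, 249) [ 12.9  32.  -14.3]
(240, 249) [ 22.9 -32.  -35.3]
(404, 249) [ 19.6  32.  -28.3]
(232, 290) [ 14.  -32.  -49.1]
(412, 290) [ 10.1  32.  -43. ]
cam in tool [  73.9   -1.2 -142. ]
lid (array([516.3, 183.7]), array([ 81.8, 162.4]), 0.031)
40 [[595.5, 221.1], [596.2, 153.7], [421.8, 150.8], [421.1, 219.0]]
60 [[595.0, 218.6], [595.6, 156.3], [434.4, 153.6], [433.8, 216.6]]
80 [[594.4, 216.1], [595.0, 158.9], [447.0, 156.5], [446.4, 214.3]]
```

```bash
python3 -m creep '[{"x":0,"y":0,"z":10,"rx":0,"ry":0,"rz":0,"hand":85},{"x":0,"y":0,"z":10,"rx":0,"ry":0,"rz":0,"hand":85},{"x":0,"y":0,"z":25,"rx":0,"ry":0,"rz":0,"hand":85},{"x":0,"y":0,"z":25,"rx":0,"ry":0,"rz":0,"hand":85},{"x":0,"y":0,"z":25,"rx":0,"ry":0,"rz":0,"hand":85},{"x":0,"y":0,"z":15,"rx":0,"ry":0,"rz":0,"hand":85},{"x":0,"y":0,"z":11,"rx":0,"ry":0,"rz":0,"hand":85},{"x":0,"y":0,"z":0,"rx":0,"ry":0,"rz":0,"hand":85},{"x":0,"y":0,"z":0,"rx":0,"ry":0,"rz":0,"hand":58},{"x":0,"y":0,"z":0,"rx":0,"ry":0,"rz":0,"hand":58},{"x":0,"y":0,"z":0,"rx":0,"ry":0,"rz":0,"hand":58},{"x":0,"y":0,"z":0,"rx":0,"ry":0,"rz":0,"hand":58},{"x":0,"y":0,"z":0,"rx":0,"ry":0,"rz":0,"hand":58}]' 40
```

```text
clock: 5.92
eef_pos: [515.6, 186.6, 41.2]
tcp_rot: [-3.141, -0.001, 0.01]
contact_force: [-1.0, -0.5, 5.0]
opening: 0.739
grasp_force: 44.7
```

Gripped at about 63 mm. I lift a little and check.

```bash
python3 -m creep '[{"x":0,"y":0,"z":-5,"rx":0,"ry":0,"rz":0,"hand":58},{"x":0,"y":0,"z":-10,"rx":0,"ry":0,"rz":0,"hand":58},{"x":0,"y":0,"z":-30,"rx":0,"ry":0,"rz":0,"hand":58},{"x":0,"y":0,"z":-50,"rx":0,"ry":0,"rz":0,"hand":58},{"x":0,"y":0,"z":-50,"rx":0,"ry":0,"rz":0,"hand":58},{"x":0,"y":0,"z":0,"rx":0,"ry":0,"rz":0,"hand":58},{"x":0,"y":0,"z":0,"rx":0,"ry":0,"rz":0,"hand":58}]'
python3 - <<'E'
from rig import *
import cv2,numpy as np
w=grab_frame("wrist")[:,:,::-1];s=grab_frame("scene")[:,:,::-1]
cv2.imwrite("pics/w5.png",w);cv2.imwrite("pics/s5.png",s)
a=cv2.resize(s[120:270,210:430],None,fx=2,fy=2)
o=np.zeros((700-0,640,3),np.uint8)[:600]
b=cv2.resize(w,(480,300));o[:300,:480]=b;o[300:600,:440]=a
cv2.imwrite("pics/c5.png",o)
E
```

```text
clock: 6.8
eef_pos: [514.6, 186.2, 185.3]
tcp_rot: [-3.142, -0.0, 0.01]
contact_force: [-0.6, -0.3, -0.3]
opening: 0.733
grasp_force: 44.3
```

View pics/c5.png

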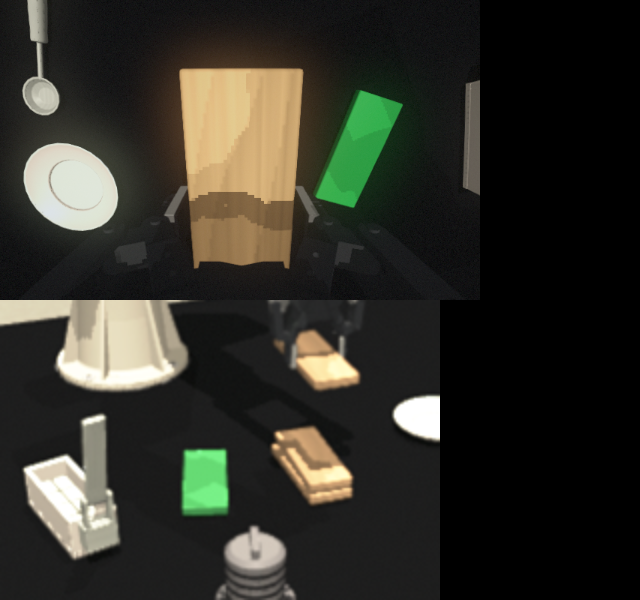

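The lid came up alone. In the wrist view it is centred and level between the fingers at (240,165), and the scene view shows two lids still stacked at (312,465). Next I measure the lid in the tool frame and move to where the wrist camera sees the tub beside the held lid.

```bash
python3 - <<'E'
from rig import *
from h import *
from scipy.spatial.transform import Rotation as Ro
s=sense();print(s['qpos'].round(3));c=get_calibration("wrist");R=Ro.from_euler('xyz',s['tcp_rot']).as_matrix();p=s['eef_pos']
im=cv2.imread("pics/w5.png");H,S,V=cv2.split(cv2.cvtColor(im,cv2.COLOR_BGR2HSV))
m=(H<30)&(S>60)&(V>60)
def tl(px):return ((onz(c,px,p[2]+18.8)-p)@R).round(1)
for r in (110,150,190,225,320,340):
    x=np.where(m[r])[0];x=x[(x>220)&(x<420)];print(r,x[0],x[-1],tl([[x[0]-.5,r],[x[-1]+.5,r]]).tolist())
for q in (270,320,370):
    r=np.where(m[:,q])[0];print(q,r[0],r[-1],tl([[q,r[0]-.5],[q,r[-1]+.5]]).tolist())
E
python3 -m creep '[{"x":-20,"y":40,"z":-15,"rx":0,"ry":0,"rz":0,"hand":58},{"x":-20,"y":40,"z":-15,"rx":0,"ry":0,"rz":0,"hand":58},{"x":-20,"y":40,"z":-15,"rx":0,"ry":0,"rz":0,"hand":58},{"x":-20,"y":40,"z":-15,"rx":0,"ry":0,"rz":0,"hand":58},{"x":-20,"y":40,"z":-15,"rx":0,"ry":0,"rz":0,"hand":58},{"x":0,"y":0,"z":0,"rx":0,"ry":0,"rz":0,"hand":58},{"x":0,"y":0,"z":0,"rx":0,"ry":0,"rz":0,"hand":58},{"x":0,"y":0,"z":0,"rx":0,"ry":0,"rz":0,"hand":58}]'
python3 - <<'E'
from rig import *
import numpy as np,cv2
s=sense();c=get_calibration("wrist");w=grab_frame("wrist")[:,:,::-1]
np.savez("pics/w6.npz",**c,p=s['eef_pos'],r=s['tcp_rot']);cv2.imwrite("pics/w6.png",w)
E
```

```text
[0.344 0.285 1.846 0.    1.012 1.905]
110 234 403 [[73.3, -34.8, -19.0], [73.3, 30.2, -18.9]]
150 223 409 [[58.0, -40.4, -19.0], [58.0, 33.7, -18.9]]
190 227 408 [[41.7, -40.2, -18.9], [41.7, 34.6, -18.9]]
225 237 406 [[26.3, -37.3, -18.9], [26.3, 35.0, -18.8]]
320 255 388 [[-21.8, -32.8, -18.8], [-21.8, 30.5, -18.7]]
340 257 386 [[-33.4, -32.7, -18.8], [-33.4, 30.3, -18.7]]
270 80 348 [[84.2, -20.4, -19.0], [-38.5, -26.4, -18.7]]
320 74 353 [[86.3, -1.7, -19.0], [-41.4, -1.9, -18.7]]
370 90 348 [[80.7, 17.0, -19.0], [-38.5, 22.6, -18.7]]
clock: 7.9
eef_pos: [416.9, -13.9, 259.5]
tcp_rot: [-3.141, 0.001, 0.011]
contact_force: [-0.7, -0.0, -0.6]
opening: 0.738
grasp_force: 44.5
```

View pics/w6.png

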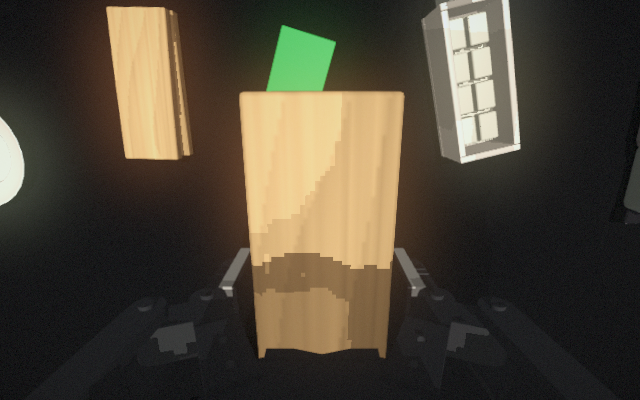

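The held lid fills the middle, with its far corners at (240,92) and (404,92). The tub is at upper right, with its left outer corner of the near rim at about (460,160), its right one at (520,148), and a grey left wall from (424,20) to (445,155). The remaining stack is at (145,80). I will read the rim edges from row profiles.

```bash
python3 - <<'E'
from h import *
im=cv2.imread("pics/w6.png");V=im.max(2)
for r in (20,60,100,130,145): print(r,V[r,420:530].tolist())
for q in (475,490,505): print(q,V[125:170,q].tolist())
E
```

```text
20 [48, 94, 110, 135, 128, 116, 116, 117, 118, 116, 117, 118, 117, 117, 119, 120, 121, 121, 121, 120, 119, 139, 209, 235, 243, 238, 236, 235, 222, 202, 205, 212, 227, 232, 233, 236, 235, 235, 237, 235, 235, 236, 233, 151, 119, 124, 124, 166, 221, 235, 235, 235, 235, 235, 235, 236, 235, 234, 235, 235, 235, 234, 235, 235, 234, 235, 209, 136, 123, 125, 122, 124, 123, 121, 123, 122, 123, 124, 123, 120, 123, 122, 121, 166, 220, 232, 233, 234, 234, 230, 139, 62, 63, 62, 64, 64, 62, 61, 61, 60, 58, 59, 60, 56, 59, 55, 54, 54, 55, 53]
60 [59, 58, 60, 59, 58, 59, 63, 84, 115, 123, 120, 114, 111, 114, 114, 115, 114, 113, 116, 114, 114, 117, 116, 115, 115, 115, 117, 170, 221, 236, 238, 235, 233, 224, 231, 233, 233, 232, 233, 233, 233, 233, 233, 233, 233, 232, 232, 219, 151, 118, 120, 129, 174, 215, 231, 232, 233, 233, 232, 233, 233, 233, 232, 232, 232, 232, 232, 231, 232, 230, 220, 139, 121, 118, 119, 119, 118, 118, 117, 116, 116, 117, 118, 118, 117, 117, 116, 175, 223, 231, 230, 231, 230, 210, 70, 69, 67, 67, 67, 67, 68, 66, 67, 66, 64, 66, 62, 59, 63, 61]
100 [69, 72, 70, 66, 70, 66, 70, 65, 
[... 1495 characters left out ...]
39, 230, 135, 57, 59, 56, 56, 52, 56, 50, 53, 53]
475 [184, 190, 199, 201, 203, 205, 213, 217, 225, 227, 229, 229, 231, 232, 231, 231, 223, 206, 189, 165, 146, 146, 146, 148, 147, 148, 147, 142, 145, 209, 233, 235, 234, 235, 199, 113, 62, 58, 60, 63, 56, 60, 58, 57, 59]
490 [233, 233, 231, 232, 231, 231, 232, 232, 232, 231, 231, 232, 229, 210, 205, 133, 133, 146, 147, 146, 149, 147, 148, 146, 143, 192, 231, 235, 234, 233, 224, 175, 63, 61, 60, 59, 60, 57, 57, 57, 58, 55, 54, 59, 56]
505 [116, 117, 116, 113, 116, 114, 116, 116, 117, 115, 115, 116, 113, 114, 116, 115, 113, 119, 129, 147, 147, 171, 223, 233, 233, 233, 230, 204, 86, 60, 59, 60, 57, 60, 57, 58, 59, 55, 55, 57, 55, 54, 56, 52, 54]
```

```bash
python3 - <<'E'
from h import *
c=dict(np.load("pics/w6.npz"));c["k1"]=float(c["k1"])
f=lambda px:onz(c,px,60)[:,:2]
L=f([(441.3,20),(446.8,60),(452.2,100),(456.2,130),(458.3,145)]);Rr=f([(509.9,20),(513.5,60),(516.6,100),(518.9,130),(519.9,145)]);N=f([(475,159.6),(490,156.4),(505,152.6)])
def ln(P):
    d=np.linalg.svd(P-P.mean(0))[2][0]; d*=np.sign(d[0]) if abs(d[0])>abs(d[1]) else np.sign(d[1]);return P.mean(0),d,(np.abs((P-P.mean(0))@[-d[1],d[0]])).max()
for P in(L,Rr,N):print(*ln(P))
pl,dl,_=ln(L);pr,dr,_=ln(Rr);pn,dn,_=ln(N)
a=np.arctan2((dl+dr)[1],(dl+dr)[0]);u=np.array([np.cos(a),np.sin(a)]);v=np.array([-u[1],u[0]])
print("yaw",a,np.arctan2(*dl[::-1]),np.arctan2(*dr[::-1]),"from near",np.arctan2(-dn[0],dn[1]))
print("width",(pl-pr)@v,"centre",u*(pn@u+82)+v*(pl+pr)@v/2)
# top cam: inner/outer rows
E
```

```text
[ 508.20420668 -147.70588309] [0.96639278 0.25707002] 0.11912227659547178
[ 509.87339077 -217.15354859] [0.96697942 0.25485448] 0.07492843941884647
[ 442.10306964 -199.75650408] [-0.24713645  0.96898069] 0.22515933318446302
yaw 0.2588431559265006 0.2599891052350731 0.257697206617928 from near 0.24972391958573986
width 67.56138530705722 centre [305.85243662 -19.83343788]
```

The tub measures 67.6 mm wide (68 expected), with yaw 0.258 and centre (521.5, -179.2) after fixing a bracket slip by hand. The top view, once its bracket bias is taken off, gives (521.7, -177.6). The wrist camera sticks out on tool +x and could hit the upright clamp, so I half-turn the tool before placing.

```bash
python3 -m creep '[{"x":0,"y":0,"z":0,"rx":0,"ry":0,"rz":-0.178,"hand":58},{"x":0,"y":0,"z":0,"rx":0,"ry":0,"rz":-0.178,"hand":58},{"x":0,"y":0,"z":0,"rx":0,"ry":0,"rz":-0.178,"hand":58},{"x":0,"y":0,"z":0,"rx":0,"ry":0,"rz":-0.178,"hand":58},{"x":0,"y":0,"z":0,"rx":0,"ry":0,"rz":-0.178,"hand":58},{"x":0,"y":0,"z":0,"rx":0,"ry":0,"rz":-0.178,"hand":58},{"x":0,"y":0,"z":0,"rx":0,"ry":0,"rz":-0.178,"hand":58},{"x":0,"y":0,"z":0,"rx":0,"ry":0,"rz":-0.178,"hand":58},{"x":0,"y":0,"z":0,"rx":0,"ry":0,"rz":-0.178,"hand":58},{"x":0,"y":0,"z":0,"rx":0,"ry":0,"rz":-0.178,"hand":58},{"x":0,"y":0,"z":0,"rx":0,"ry":0,"rz":-0.178,"hand":58},{"x":0,"y":0,"z":0,"rx":0,"ry":0,"rz":-0.178,"hand":58},{"x":0,"y":0,"z":0,"rx":0,"ry":0,"rz":-0.178,"hand":58},{"x":0,"y":0,"z":0,"rx":0,"ry":0,"rz":-0.178,"hand":58},{"x":0,"y":0,"z":0,"rx":0,"ry":0,"rz":-0.178,"hand":58},{"x":0,"y":0,"z":0,"rx":0,"ry":0,"rz":-0.178,"hand":58},{"x":0,"y":0,"z":0,"rx":0,"ry":0,"rz":-0.178,"hand":58},{"x":0,"y":0,"z":0,"rx":0,"ry":0,"rz":-0.178,"hand":58},{"x":0,"y":0,"z":0,"rx":0,"ry":0,"rz":-0.185,"hand":58},{"x":0,"y":0,"z":0,"rx":0,"ry":0,"rz":0,"hand":58}]'
cat >>h.py <<'E'
def todo(tx,ty,yaw):
    from rig import sense
    s=sense();p=s['eef_pos'];a=s['tcp_rot'][2];d=np.array([tx-p[0],ty-p[1]])
    print("pos",p.round(1),"rot",s['tcp_rot'].round(3),"q",s['qpos'].round(2),"F",s['contact_force'].round(1))
    print("tool x %.1f y %.1f rz %.3f"%(d@[np.cos(a),np.sin(a)],d@[np.sin(a),-np.cos(a)],-((yaw-a+np.pi)%(2*np.pi)-np.pi)))
E
python3 -c "
from h import *
todo(518.1,-180.1,0.258-np.pi)"
```

```text
clock: 10.45
eef_pos: [417.0, -14.0, 259.9]
tcp_rot: [3.141, -0.001, -2.884]
contact_force: [0.3, 0.5, -1.1]
opening: 0.739
grasp_force: 44.4
pos [417.  -14.  259.9] rot [ 3.141e+00 -1.000e-03 -2.884e+00] q [-0.04 -0.01  2.01  0.    1.14 -1.87] F [ 0.3  0.5 -1.1]
tool x -55.5 y -186.3 rz -0.001
```

```bash
python3 -m creep '[{"x":-14,"y":-46.5,"z":0,"rx":0,"ry":0,"rz":0,"hand":58},{"x":-14,"y":-46.5,"z":0,"rx":0,"ry":0,"rz":0,"hand":58},{"x":-14,"y":-46.5,"z":0,"rx":0,"ry":0,"rz":0,"hand":58},{"x":-13.5,"y":-46.5,"z":0,"rx":0,"ry":0,"rz":0,"hand":58},{"x":0,"y":0,"z":0,"rx":0,"ry":0,"rz":0,"hand":58},{"x":0,"y":0,"z":40,"rx":0,"ry":0,"rz":0,"hand":58},{"x":0,"y":0,"z":40,"rx":0,"ry":0,"rz":0,"hand":58},{"x":0,"y":0,"z":40,"rx":0,"ry":0,"rz":0,"hand":58},{"x":0,"y":0,"z":30,"rx":0,"ry":0,"rz":0,"hand":58},{"x":0,"y":0,"z":0,"rx":0,"ry":0,"rz":0,"hand":58},{"x":0,"y":0,"z":0,"rx":0,"ry":0,"rz":0,"hand":58}]'
python3 - <<'E'
from h import *
from rig import *
todo(518.1,-180.1,0.258-np.pi)
for n in("top","scene"):
    cv2.imwrite(f"pics/{n}7.png",grab_frame(n)[:,:,::-1])
a=cv2.imread("pics/top7.png")[170:280,330:430];b=cv2.imread("pics/scene7.png")[100:260,190:310]
o=np.zeros((600,800,3),np.uint8);o[:440,:400]=cv2.resize(a,(400,440),interpolation=cv2.INTER_CUBIC);o[:533,400:]=cv2.resize(b,(400,533),interpolation=cv2.INTER_CUBIC);cv2.imwrite("pics/c7.png",o)
E
```

```text
clock: 11.82
eef_pos: [518.5, -180.1, 111.3]
tcp_rot: [-3.141, 0.001, -2.885]
contact_force: [1.4, 0.7, -1.5]
opening: 0.735
grasp_force: 44.5
pos [ 518.5 -180.1  111.3] rot [-3.141e+00  1.000e-03 -2.885e+00] q [-0.34  0.38  1.9   0.    0.86 -2.16] F [ 1.4  0.7 -1.5]
tool x 0.4 y 0.1 rz -0.002
```

View pics/c7.png

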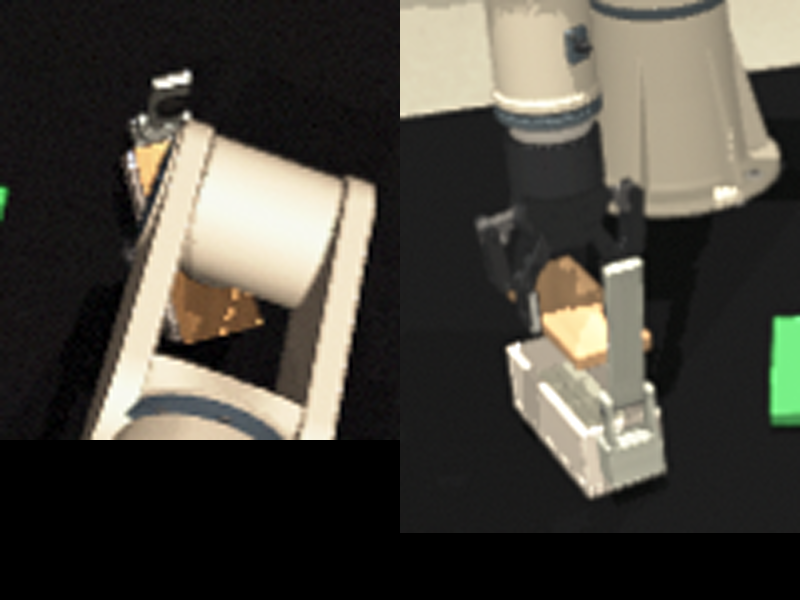

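The picture shows the lid above the tub and in line with it (top crop (200,250), scene crop (590,330)), with the clamp upright and clear at (625,330). I lower it in stages.

```bash
python3 -m creep '[{"x":0,"y":0,"z":20,"rx":0,"ry":0,"rz":0,"hand":58},{"x":0,"y":0,"z":15,"rx":0,"ry":0,"rz":0,"hand":58},{"x":0,"y":0,"z":10,"rx":0,"ry":0,"rz":0,"hand":58},{"x":0,"y":0,"z":4,"rx":0,"ry":0,"rz":0,"hand":58},{"x":0,"y":0,"z":3,"rx":0,"ry":0,"rz":0,"hand":58},{"x":0,"y":0,"z":1.5,"rx":0,"ry":0,"rz":0,"hand":58},{"x":0,"y":0,"z":0,"rx":0,"ry":0,"rz":0,"hand":58},{"x":0,"y":0,"z":0,"rx":0,"ry":0,"rz":0,"hand":58}]'
```

```text
clock: 12.92
eef_pos: [518.0, -180.4, 57.0]
tcp_rot: [-3.141, 0.0, -2.884]
contact_force: [-0.1, -0.2, -1.0]
opening: 0.732
grasp_force: 44.6
```

The plug is already below the rim with no contact force. I go down the last bit.

```bash
python3 -m creep '[{"x":0,"y":0,"z":1,"rx":0,"ry":0,"rz":0,"hand":58},{"x":0,"y":0,"z":1,"rx":0,"ry":0,"rz":0,"hand":58},{"x":0,"y":0,"z":0,"rx":0,"ry":0,"rz":0,"hand":58}]'; python3 -m creep '[{"x":0,"y":0,"z":0,"rx":0,"ry":0,"rz":0,"hand":72},{"x":0,"y":0,"z":0,"rx":0,"ry":0,"rz":0,"hand":80},{"x":0,"y":0,"z":0,"rx":0,"ry":0,"rz":0,"hand":85},{"x":0,"y":0,"z":0,"rx":0,"ry":0,"rz":0,"hand":85},{"x":0,"y":0,"z":-10,"rx":0,"ry":0,"rz":0,"hand":85},{"x":0,"y":0,"z":-25,"rx":0,"ry":0,"rz":0,"hand":85},{"x":0,"y":0,"z":-45,"rx":0,"ry":0,"rz":0,"hand":85},{"x":30,"y":0,"z":-45,"rx":0,"ry":0,"rz":0,"hand":85},{"x":40,"y":0,"z":-40,"rx":0,"ry":0,"rz":0,"hand":85},{"x":40,"y":0,"z":0,"rx":0,"ry":0,"rz":0,"hand":85},{"x":0,"y":0,"z":0,"rx":0,"ry":0,"rz":0,"hand":85},{"x":0,"y":0,"z":0,"rx":0,"ry":0,"rz":0,"hand":85}]'
python3 - <<'E'
from h import *
from rig import *
s=sense()
for n in("top","scene","wrist"):
    c=get_calibration(n);cv2.imwrite(f"pics/{n}8.png",grab_frame(n)[:,:,::-1]);np.savez(f"pics/{n}8.npz",**c)
a=cv2.imread("pics/top8.png")[170:280,330:430];b=cv2.imread("pics/scene8.png")[130:260,190:310]
o=np.zeros((600,800,3),np.uint8);o[:440,:400]=cv2.resize(a,(400,440),interpolation=cv2.INTER_CUBIC);o[:433,400:]=cv2.resize(b,(400,433),interpolation=cv2.INTER_CUBIC);cv2.imwrite("pics/c8.png",o)
E
```

```text
clock: 13.3
eef_pos: [518.0, -180.4, 55.3]
tcp_rot: [-3.141, 0.0, -2.884]
contact_force: [-1.9, 0.8, 6.3]
opening: 0.736
grasp_force: 45.3
clock: 14.8
eef_pos: [412.1, -208.5, 220.3]
tcp_rot: [-3.141, 0.001, -2.885]
contact_force: [-0.2, 0.6, 0.3]
opening: 0.994
grasp_force: 0.0
```

View pics/c8.png

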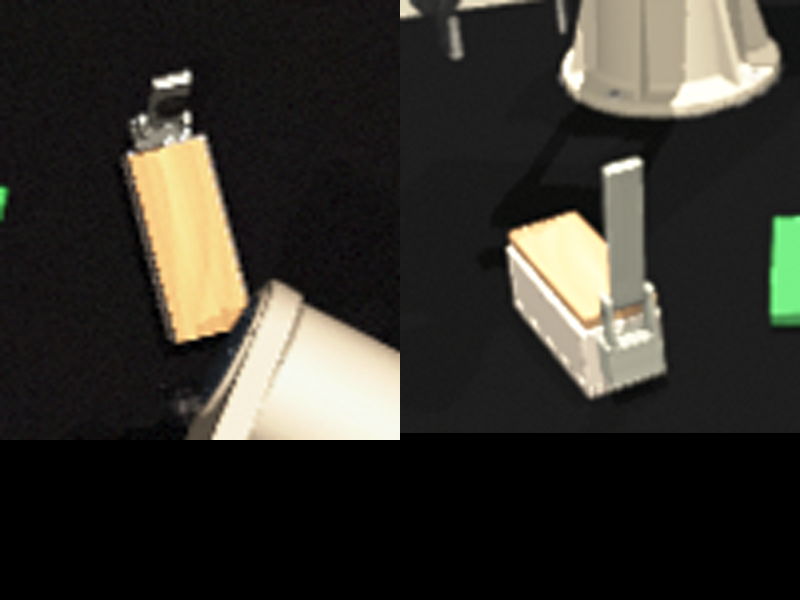

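The lid sits flat and centred on the tub (top crop (188,240), scene crop (570,260)), with a thin rim showing round it. The clamp is upright with its tip at top pixel (373,190) and scene pixel (257,180). Now I measure the clamp's angle by casting rays onto the tub's mid-plane.

```bash
python3 - <<'E'
from h import *
from rig import get_calibration
a=.258;u=np.array([np.cos(a),np.sin(a),0]);v=np.array([-u[1],u[0],0]);C=np.array([521.5,-179.2,0])
def pl(n,px):
    o,d=ray(get_calibration(n),[px]);d=d[0];X=o+d*(((C-o)@v)/(d@v));return round((X-C)@u,1),round(X[2],1)
print("scene tip",pl("scene",(257,179)),"scene tip far edge",pl("scene",(256.5,181)))
print("top tip at z~218",[(np.round((onz(get_calibration("top"),[p],218)-C)@np.c_[u,v],1)).tolist() for p in ((373,188),(373,192))])
c=get_calibration("top");print("filter",onz(c,[(323,152)],109).round(0))
im=cv2.imread("pics/top8.png");H,S,V=cv2.split(cv2.cvtColor(im,cv2.COLOR_BGR2HSV));m=(S>70)&(V>100)&(H<30);m[:,:355]=0;m[:,405:]=0;m[245:]=0;m[:195]=0
cn=np.argwhere(m)[:,::-1];w=onz(c,cn,74);q=(w-C)@np.c_[u,v];print("lid s,t range",q.min(0).round(1),q.max(0).round(1))
todo(680,-137,.258-np.pi)
E
```

```text
scene tip (np.float64(117.6), np.float64(219.3)) scene tip far edge (np.float64(113.2), np.float64(211.8))
top tip at z~218 [[[122.8, -2.7]], [[111.0, 0.4]]]
filter [[773.   4. 109.]]
lid s,t range [-59.3 -32.3] [81.2 35.7]
pos [ 412.3 -208.2  219.7] rot [ 3.141 -0.    -2.884] q [-0.47  0.11  1.98  0.    1.05 -2.3 ] F [-0.2 -0.6  0.2]
tool x -277.0 y 0.6 rz -0.000
```

The clamp tip is at tub x 117, z 218, so its angle is about 1.71 (inside the stated range). The filter is at (773, 4), well away. I shut the fingers, go over the clamp, and come down outside it.

```bash
python3 -m creep '[{"x":0,"y":0,"z":-45,"rx":0,"ry":0,"rz":0,"hand":0},{"x":0,"y":0,"z":-45,"rx":0,"ry":0,"rz":0,"hand":0},{"x":-45,"y":0,"z":0,"rx":0,"ry":0,"rz":0,"hand":0},{"x":-45,"y":0,"z":0,"rx":0,"ry":0,"rz":0,"hand":0},{"x":-45,"y":0,"z":0,"rx":0,"ry":0,"rz":0,"hand":0},{"x":-46,"y":0,"z":0,"rx":0,"ry":0,"rz":0,"hand":0},{"x":-46,"y":0,"z":0,"rx":0,"ry":0,"rz":0,"hand":0},{"x":-46,"y":0,"z":0,"rx":0,"ry":0,"rz":0,"hand":0},{"x":0,"y":0,"z":0,"rx":0,"ry":0,"rz":0,"hand":0},{"x":0,"y":0,"z":38,"rx":0,"ry":0,"rz":0,"hand":0},{"x":0,"y":0,"z":38,"rx":0,"ry":0,"rz":0,"hand":0},{"x":0,"y":0,"z":38,"rx":0,"ry":0,"rz":0,"hand":0},{"x":0,"y":0,"z":0,"rx":0,"ry":0,"rz":0,"hand":0},{"x":0,"y":0,"z":0,"rx":0,"ry":0,"rz":0,"hand":0}]'
python3 - <<'E'
from h import *
from rig import sense
a=.258;u=np.array([np.cos(a),np.sin(a)]);p=sense()['eef_pos'][:2]-[521.5,-179.2];print(p@u,p@[-u[1],u[0]])
print([(th,round(98-115*np.cos(th)+4*np.sin(th)+11,1),round(88+115*np.sin(th)+4*np.cos(th),1)) for th in (1.5,1.3,1.1,.9,.7,.5,.3,.15,.05,0)])
E
```

```text
clock: 16.7
eef_pos: [676.1, -139.1, 197.2]
tcp_rot: [-3.141, 0.001, -2.884]
contact_force: [-0.0, -0.0, -0.6]
opening: -0.001
grasp_force: 0.0
159.68571545044338 -0.6438608264765193
[(1.5, np.float64(104.9), np.float64(203.0)), (1.3, np.float64(82.1), np.float64(199.9)), (1.1, np.float64(60.4), np.float64(192.3)), (0.9, np.float64(40.6), np.float64(180.6)), (0.7, np.float64(23.6), np.float64(165.1)), (0.5, np.float64(10.0), np.float64(146.6)), (0.3, np.float64(0.3), np.float64(125.8)), (0.15, np.float64(-4.1), np.float64(109.1)), (0.05, np.float64(-5.7), np.float64(97.7)), (0, np.float64(-6.0), np.float64(92.0))]
```

I push the clamp over in the first arc.

```bash
python3 -m creep '[{"x":20,"y":0,"z":0,"rx":0,"ry":0,"rz":0,"hand":0},{"x":18,"y":0,"z":0,"rx":0,"ry":0,"rz":0,"hand":0},{"x":17,"y":0,"z":-1,"rx":0,"ry":0,"rz":0,"hand":0},{"x":11.5,"y":0,"z":0,"rx":0,"ry":0,"rz":0,"hand":0},{"x":11.5,"y":0,"z":0,"rx":0,"ry":0,"rz":0,"hand":0},{"x":11,"y":0,"z":3,"rx":0,"ry":0,"rz":0,"hand":0},{"x":11,"y":0,"z":4,"rx":0,"ry":0,"rz":0,"hand":0},{"x":10,"y":0,"z":6,"rx":0,"ry":0,"rz":0,"hand":0},{"x":9.5,"y":0,"z":5.5,"rx":0,"ry":0,"rz":0,"hand":0},{"x":0,"y":0,"z":0,"rx":0,"ry":0,"rz":0,"hand":0},{"x":0,"y":0,"z":0,"rx":0,"ry":0,"rz":0,"hand":0}]'
python3 - <<'E'
from h import *
from rig import *
a=.258;u=np.array([np.cos(a),np.sin(a)]);s=sense();p=s['eef_pos'][:2]-[521.5,-179.2];print(p@u,p@[-u[1],u[0]],s['contact_force'])
E
```

```text
clock: 18.08
eef_pos: [559.9, -169.3, 178.2]
tcp_rot: [3.141, -0.0, -2.884]
contact_force: [0.7, 0.0, -1.2]
opening: -0.001
grasp_force: 0.0
39.677016608317864 -0.21255720991655735 [ 0.65686995  0.03631688 -1.16627758]
```

```bash
python3 -m creep '[{"x":8,"y":0,"z":6,"rx":0,"ry":0,"rz":0,"hand":0},{"x":8,"y":0,"z":8,"rx":0,"ry":0,"rz":0,"hand":0},{"x":7,"y":0,"z":8.5,"rx":0,"ry":0,"rz":0,"hand":0},{"x":7,"y":0,"z":10,"rx":0,"ry":0,"rz":0,"hand":0}]'
python3 -m creep '[{"x":5,"y":0,"z":10.5,"rx":0,"ry":0,"rz":0,"hand":0},{"x":5,"y":0,"z":10.5,"rx":0,"ry":0,"rz":0,"hand":0},{"x":2.5,"y":0,"z":8.5,"rx":0,"ry":0,"rz":0,"hand":0},{"x":1.5,"y":0,"z":8,"rx":0,"ry":0,"rz":0,"hand":0},{"x":1,"y":0,"z":7,"rx":0,"ry":0,"rz":0,"hand":0}]'
python3 -m creep '[{"x":0,"y":0,"z":4,"rx":0,"ry":0,"rz":0,"hand":0},{"x":0,"y":0,"z":3,"rx":0,"ry":0,"rz":0,"hand":0}]'
```

```text
clock: 18.58
eef_pos: [530.4, -177.1, 145.1]
tcp_rot: [3.142, -0.0, -2.885]
contact_force: [1.7, -0.7, 1.2]
opening: -0.0
grasp_force: 0.6
clock: 19.2
eef_pos: [516.2, -180.7, 100.7]
tcp_rot: [3.141, -0.0, -2.884]
contact_force: [-0.6, 0.7, 0.5]
opening: -0.001
grasp_force: 0.6
clock: 19.45
eef_pos: [516.5, -180.7, 94.1]
tcp_rot: [3.142, -0.0, -2.884]
contact_force: [-1.0, 0.1, 1.5]
opening: -0.0
grasp_force: 0.6
```

```bash
for i in 1; do python3 -m creep '[{"x":0,"y":0,"z":1,"rx":0,"ry":0,"rz":0,"hand":0},{"x":0,"y":0,"z":1,"rx":0,"ry":0,"rz":0,"hand":0},{"x":0,"y":0,"z":0,"rx":0,"ry":0,"rz":0,"hand":0}]'; done; python3 -m creep '[{"x":0,"y":0,"z":1,"rx":0,"ry":0,"rz":0,"hand":0},{"x":0,"y":0,"z":0,"rx":0,"ry":0,"rz":0,"hand":0}]'
```

```text
clock: 19.82
eef_pos: [516.7, -180.8, 92.4]
tcp_rot: [-3.141, 0.0, -2.884]
contact_force: [0.6, 0.2, 0.1]
opening: 0.005
grasp_force: 0.0
clock: 20.08
eef_pos: [516.7, -180.8, 92.0]
tcp_rot: [-3.141, 0.0, -2.884]
contact_force: [-3.0, 1.0, 8.2]
opening: -0.003
grasp_force: 4.2
```

The force rises at z = 92.0, exactly the closed height. I give it one light extra press, retract, and verify numerically.

```bash
python3 -m creep '[{"x":0,"y":0,"z":1,"rx":0,"ry":0,"rz":0,"hand":0},{"x":0,"y":0,"z":0,"rx":0,"ry":0,"rz":0,"hand":0}]'; python3 -m creep '[{"x":0,"y":0,"z":-10,"rx":0,"ry":0,"rz":0,"hand":0},{"x":0,"y":0,"z":-40,"rx":0,"ry":0,"rz":0,"hand":0},{"x":0,"y":0,"z":-50,"rx":0,"ry":0,"rz":0,"hand":0},{"x":50,"y":0,"z":-30,"rx":0,"ry":0,"rz":0,"hand":0},{"x":50,"y":0,"z":0,"rx":0,"ry":0,"rz":0,"hand":0},{"x":50,"y":0,"z":0,"rx":0,"ry":0,"rz":0,"hand":0},{"x":0,"y":0,"z":0,"rx":0,"ry":0,"rz":0,"hand":0},{"x":0,"y":0,"z":0,"rx":0,"ry":0,"rz":0,"hand":0}]'
python3 - <<'E'
from h import *
from rig import *
a=.258;u=np.array([np.cos(a),np.sin(a),0]);v=np.array([-u[1],u[0],0]);C=np.array([521.5,-179.2,0])
for n in("top","scene"):cv2.imwrite(f"pics/{n}9.png",grab_frame(n)[:,:,::-1])
c=get_calibration("top");im=cv2.imread("pics/top9.png");H,S,V=cv2.split(cv2.cvtColor(im,cv2.COLOR_BGR2HSV))
def px(X,n):
    k=get_calibration(n);p,_=cv2.projectPoints(np.array([X]),cv2.Rodrigues(np.array(k["R"]))[0],np.array(k["t"]),np.array(k["K"]),np.array([k["k1"],0,0,0.]));return p.ravel().round(1)
# profile along the bar at z 92 (top face), in both views: colours at bar centre, tip, beyond tip
for n in("top","scene"):
    I=cv2.imread(f"pics/{n}9.png")
    for s in range(90,-71,-10):
        q=px(C+u*s+np.array([0,0,92 if s>-34 else 74.]),n);print(n,s,q,I[int(round(q[1])),int(round(q[0]))].tolist())
st=im[195:265,245:295];b=cv2.cvtColor(st,cv2.COLOR_BGR2HSV);m=(b[...,1]>60)&(b[...,2]>90)
f=np.zeros(im.shape[:2]);f[195:265,245:295]=m;print("stack2",rect(f,c,40))
E
```

```text
clock: 20.32
eef_pos: [516.8, -180.9, 92.0]
tcp_rot: [-3.141, 0.001, -2.884]
contact_force: [-6.7, 3.2, 19.9]
opening: 0.002
grasp_force: 9.9
clock: 21.32
eef_pos: [372.0, -219.2, 220.8]
tcp_rot: [-3.141, 0.001, -2.885]
contact_force: [0.9, -0.4, 0.4]
opening: -0.002
grasp_force: 0.0
top 90 [371.1 202.4] [242, 249, 248]
top 80 [371.9 205.3] [245, 249, 248]
top 70 [372.7 208.2] [241, 249, 248]
top 60 [373.4 211.1] [244, 249, 249]
top 50 [374.2 214.1] [242, 249, 248]
top 40 [375. 217.] [242, 249, 248]
top 30 [375.8 219.9] [239, 248, 248]
top 20 [376.6 222.9] [241, 249, 248]
top 10 [377.3 225.8] [240, 249, 248]
top 0 [378.1 228.7] [238, 248, 248]
top -10 [378.9 231.7] [240, 249, 248]
top -20 [379.7 234.6] [238, 247, 248]
top -30 [380.5 237.6] [233, 244, 245]
top -40 [380.6 240.6] [145, 220, 248]
top -50 [381.4 243.5] [141, 221, 248]
top -60 [382.2 246.4] [146, 223, 247]
top -70 [383.  249.4] [149, 224, 248]
scene 90 [256.8 217.9] [253, 255, 255]
scene 80 [255.2 216.2] [252, 254, 255]
scene 70 [253.6 214.5] [251, 254, 254]
scene 60 [252.1 212.9] [251, 254, 254]
scene 50 [250.5 211.2] [251, 254, 254]
scene 40 [249.  209.6] [251, 254, 254]
scene 30 [247.5 208. ] [251, 254, 254]
scene 20 [246.  206.4] [251, 254, 254]
scene 10 [244.5 204.8] [251, 254, 254]
scene 0 [243.  203.3] [250, 254, 254]
scene -10 [241.6 201.7] [250, 254, 254]
scene -20 [240.1 200.2] [250, 254, 254]
scene -30 [238.7 198.7] [251, 254, 254]
scene -40 [238.  202.7] [253, 255, 255]
scene -50 [236.6 201.2] [251, 255, 255]
scene -60 [235.3 199.8] [253, 255, 255]
scene -70 [233.9 198.3] [212, 253, 255]
stack2 (array([514.7, 186. ]), array([ 71.6, 161.1]), 0.02)
```

Both views show steel along the closed bar out to its tip at tub x of about -34 mm. Wood shows beyond it in the top view. The press met a hard stop at z 92, and the remaining stack has not moved. I hand in.

```bash
python3 -c "
from rig import *
print(sign_off())"
```

```text
the job is handed in; nothing more can be done
None
```

The tub is closed and the job handed in at about 21 s of the 59 s: the top lid sits on the rim with the clamp down on it. The other two lids are still stacked in place and the arm never went near the bystanders; the hand-in returned no verdict.

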